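# Refit the knock bar in the knock box

### The job

The knock bar of the steel knock box has been washed and stands knob down in the white draining caddy. Put it back: pass its plain end through the hole in one side of the box, across, and out through the hole in the opposite side, from either side, until the square knob sits against the box wall, and let go. The box stands loose, so feel the bar in gently without shoving the box from its place, and leave everything else standing where it is.

Things in the scene. Friction and masses are not known exactly. Their poses are not given: they have to be found in the camera images.
- bar_mid (a point): the knock bar: a bright steel rod 185 mm long, about 0.3 kg, with a square knob 24 x 24 x 30 mm long on one end and a plain round shaft 14 mm thick, 155 mm long, its last 2 mm tapered to 12 mm. This point is its middle, on the axis. z axis: along the bar from knob to plain end; x and y: square to the knob's flats.
- bar: the same bar; origin at the middle of the knob's end face. At the start it stands upright on its knob in one end compartment of the caddy, plain end up, with about 94 mm of shaft above the caddy's rim. Lying on a flat surface it rests on a flat of the knob and on its tip, so its axis slopes by 0.03 rad, the plain end lower.
- bar_knob (a point): the centre of the bar's square knob, on the axis, 15 mm from the knob end (axes as bar_mid).
- bar_seat (a point): the point on the bar's axis where the shaft leaves the knob, 30 mm from the knob end: the face of the knob that comes against the box wall (axes as bar_mid).
- bar_tip (a point): the very end of the plain shaft, on the axis, 185 mm from the knob end (axes as bar_mid).
- knock_box: the knock box: an open-topped steel box with a black rubber foot, 150 mm along its x, 140 mm along its y, 115 mm tall, walls 6 mm thick, loose on the counter; about 1.8 kg, so a sideways push of some 7 N or more makes it slide. Origin under its centre, on the counter.
- box_mid (a point): the point in the middle of the knock box half-way between its two holes, 92 mm above the counter, 23 mm below the rim (axes as the box). Each of the walls facing its +y and -y has one round hole 16 mm wide; both lie on one line parallel to its y axis through this point.
- box_hole_a (a point): the centre of the hole in the box's +y wall, at the wall's outer face, 70 mm from box_mid.
- box_hole_b (a point): the centre of the hole in the box's -y wall, at the wall's outer face, 70 mm from box_mid.
- caddy_rim (a point): the draining caddy: a fixed white plastic trough 146 mm along its x, 54 mm along its y, 95 mm tall, with three compartments in a row along its x, each 43 x 46 mm inside, 91 mm deep. This point is the middle of its top, level with the rim. The bar stands in one end compartment (46 mm from the middle), a wooden muddler in the other; the middle one is empty.
- mat_top (a point): a fixed flat bamboo draining mat, 210 mm along its x (which points roughly away from the robot), 140 mm along its y, 4 mm thick, kept clear; this point is the centre of its upper face, 4 mm above the counter. Things may be laid on it.
- mug: bystander: white mug, 80 mm across, 90 mm tall; origin at the centre of its underside.
- sweetener: bystander: small white squeeze bottle, 44 mm across, 130 mm tall; origin at the centre of its underside.
- coffee_tin: bystander: dark grey coffee tin, 100 mm across, 125 mm tall; origin at the centre of its underside.
- milk_jug: bystander: steel milk jug, 90 mm across, 105 mm tall, with a side handle; origin at the centre of its underside.
- paper_cups: bystander: stack of white paper cups, 72 mm across, 128 mm tall; origin at the centre of its underside.
- capsule_a: bystander: aluminium coffee capsule, 37 mm across, 28 mm tall; origin at the centre of its underside.
- capsule_b: bystander: aluminium coffee capsule, 37 mm across, 28 mm tall; origin at the centre of its underside.
- muddler: bystander: wooden muddler, a turned stick 172 mm long and 16 to 32 mm thick, standing in the compartment at the other end of the caddy from the bar; origin at the centre of its underside.
Not all that is in view belongs to the job. Of the things that look like the bar, take the one that is farthest from the robot's base at the start.

How it is judged:
By the outcome, as a careful person would: the job done as asked, in the order asked, and still so for the second after the job is handed in, with the robot touching nothing.
It also fails if it takes over 72 s, if anything falls off the work surface, if the arm or the gripper's body presses on something with over 40 N, if the wrist force passes 120 N, or if a joint passes its speed limit or range.

### The arm

A 7-joint arm with a two-finger parallel gripper is mounted at the origin on the work surface. World frame = base frame: x ahead of the robot, y to its left, z up, the work surface at z = 0. Lengths are in m, angles in rad, forces in N, time in s.
With the tool pointing down it reaches from about 0.35 to 0.9 m from the base axis. Payload 8.1 kg.
Tool frame: the origin (TCP) lies between the finger pads; the fingertips stand ahead of it and the grasp point (between the pads) is the TCP (arm.nose_length is the z of the fingertips in the tool frame, in m); z points along the fingers, y is the line along which they close (so a half turn about z gives the same grasp; the last joint's range is limited). The gripper opens to 92 mm and grips with 3 to 60 N. Pads are 19 mm wide; open, the fingers measure 130 mm over their backs; the gripper's body (75 mm by 190 mm) begins 47 mm behind the grasp point.
Start: joints at [-0.103, 0.434, 0.025, 1.573, -0.012, 1.134, -0.075], TCP at [0.625, -0, 0.246] pointing down, gripper open.
Joint ranges: [-2.62, 2.62], [-0.44, 2.09], [-1.27, 1.32], [0.08, 2.57], [-1.32, 4.46], [0.12, 2], [-2.74, 2.74]. Speed limits (rad/s): [2.22, 2.22, 3.01, 3.01, 3.14, 3.14, 3.14].

### API

Orientations are given as a rotation vector (axis times angle).
In Python, from cell import sensors, optics, arm gives the robot as it stands.
- The arm moves only by the tool arm_command, never from a script. Its argument "deltas" is one flat list of numbers, 7 for each row, row after row: the turn, a rotation vector about the world's x, y, z as a fraction of full scale, then the shift along the world's x, y, z as a fraction of full scale, then the finger opening in mm, from 0 to 91.8. In form: [wx, wy, wz, dx, dy, dz, fingers, wx, wy, wz, dx, dy, dz, fingers, ...]. A call has 1 to 20 rows; each row is the pose to reach, as a shift and turn from the pose commanded when the call began; what a row does not reach only later rows make up. Full scale, the value 1, is 1 m for a shift and 90 degrees for a turn. A row lasts 1/10 s, in which the tool goes at most 50 mm and 8.59 degrees, less where a joint would pass 70% of its speed; a pose out of reach is approached as far as the arm can. A call with a number of a shift or a turn outside -1 to 1 is refused whole. A call with a gripper value outside its range is refused whole. The fingers move at their own pace and stop on an object; "force" is the grip in N (left out, the last holds). Time passes only in rows, so rows that repeat a pose let the fingers close. It gives the time, the measured TCP pose, the force, the opening and the grip force at its end, in the units of the state.
- sensors.observe(): the state, without advancing time (a new reading comes with each control period).
- optics.get_image(name): name is "scene" or "side" or "wrist"; returns the picture (400x640x3 uint8, blue, green, red); there is no depth.
- optics.calibration(name): a dict with "camera_matrix" (3x3 intrinsics, pixels), "D" ([k1, k2, p1, p2, k3] as OpenCV has them; the pictures are not rectified), "rvec" (rotation vector, rad) and "tvec" (3), from world to camera coordinates, as OpenCV has them. Camera axes: x right, y down, z forward; pixel columns grow to the right and rows downward; lengths in m; the calibration is good to about 2 mm. A picture is of the moment at which its call begins: read the wrist's pose just before it. calibration takes no time and is no camera call; for the wrist camera it gives the pose at the moment of the call.
- arm.sign_off(): hands the job in; it is judged then, once.
The state is a dict: "clock": time; "joints": joint angles; "dq": joint speeds; "joint_efforts": joint torques, N m; "position": TCP position; "ee_rot": TCP orientation; "force": force on the tool from outside, world axes, zero at the start; "ft_torque": the same for the moment, N m; "width": opening from 0.0 (shut) to 1.0 (fully open); "gripper_force": force on a finger pad.
Only numpy, scipy, OpenCV 4.12 (cv2) and the standard library are available. Lean on these libraries where they do the work, as an engineer would, in place of code of your own. Each camera call takes 0.05 s, during which the arm holds its last target. There are 200 camera calls.

## Working session

There is one attempt and no reset: what is moved stays moved. The work goes in short steps, Python scripts to look and compute and a tool call to move; the robot and the scene stay as the last step left them, time stands still between calls to the robot, and variables do not carry over. Pictures are saved under pics/ and viewed, at most 10 in all, crops included, and the job is handed in when it is done.

Besides the shell and the picture viewer there is one more tool, called after ">>>" in YAML: its name, and indented under it one key for each argument. arm_command: Moves the arm, as the interface text tells. Its arguments: {"type":"object","properties":{"deltas":{"type":"array","items":{"type":"number"}},"force":{"type":"number"}},"required":["deltas"]}

```bash
mkdir -p pics
cat > h.py <<'E'
import numpy as np, cv2
from cell import sensors, optics, arm
def cal(n):
    c=optics.calibration(n);R=cv2.Rodrigues(np.array(c["rvec"],float))[0]
    return np.array(c["camera_matrix"],float),np.array(c["D"],float),R,np.array(c["tvec"],float).ravel()
def ray(c,p):
    K,D,R,t=c
    u=cv2.undistortPoints(np.array([[p]],float),K,D)[0,0]
    d=R.T@np.array([u[0],u[1],1]);return -R.T@t,d/np.linalg.norm(d)
def plane(c,p,z):
    o,d=ray(c,p);return o+d*(z-o[2])/d[2]
def proj(c,X):
    K,D,R,t=c
    return cv2.projectPoints(np.array(X,float).reshape(-1,1,3),cv2.Rodrigues(R)[0],t,K,D)[0].reshape(-1,2)
def tri(rays):
    A=np.zeros((3,3));b=np.zeros(3)
    for o,d in rays:
        P=np.eye(3)-np.outer(d,d);A+=P;b+=P@o
    X=np.linalg.solve(A,b);return X,[np.linalg.norm((np.eye(3)-np.outer(d,d))@(X-o)) for o,d in rays]
E
python3 - <<'E'
from h import *
np.set_printoptions(precision=4,suppress=True)
for n in ["scene","side","wrist"]:
    im=optics.get_image(n);cv2.imwrite(f"pics/{n}0.png",im);c=cal(n);print(n,-c[2].T@c[3],c[2][2],c[0][0,0])
print(sensors.observe(),arm.nose_length)
E
```

```text
scene [ 1.1986 -0.7649  0.8084] [-0.5529  0.6054 -0.5725] 442.3454428471916
side [0.2228 0.7389 0.6595] [ 0.3373 -0.7759 -0.5332] 380.912120028075
wrist [0.6245 0.0802 0.3839] [-0.0023 -0.294  -0.9558] 279.33970357853497
{'clock': 0.15, 'joints': array([-0.1026,  0.4351,  0.025 ,  1.5739, -0.0117,  1.134 , -0.0751]), 'dq': array([ 0.0019, -0.0011, -0.0013, -0.0017,  0.0008, -0.0017, -0.0007]), 'joint_efforts': array([  0.0009, -66.8263,   0.9857, -31.4695,  -0.0604,   0.0394,
         0.0001]), 'position': array([ 0.6246, -0.    ,  0.2451]), 'ee_rot': array([-2.221 , -2.2207,  0.0015]), 'force': array([ 0.0448, -0.1474, -0.5565]), 'ft_torque': array([ 0.0288, -0.0103,  0.0367]), 'gripper_force': 0.0, 'width': 1.0019218917983599} 0.019
```

View pics/scene0.png

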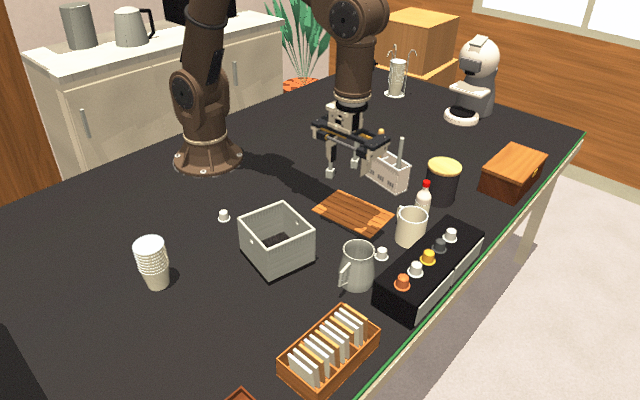

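View pics/side0.png

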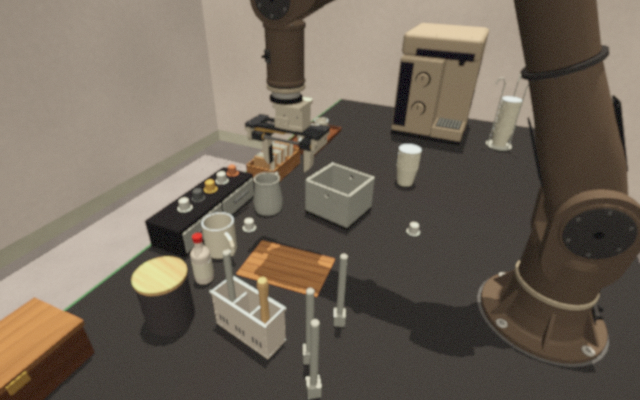

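The scene view shows the box at (277,240), the mat at (353,213), and the caddy at (388,170) with a rod at (402,150). The side view shows the caddy at (248,315) with a rod at (228,265) and the muddler at (264,298). It also shows three loose rods at (340,290), (310,325) and (315,360). I'll locate all the candidates next.

Run:
```python
from h import *
np.set_printoptions(precision=3,suppress=True)
s=cal("side");c=cal("scene")
for p in [(340,322),(308,357),(314,392)]:
    X=plane(s,p,0);print("base",p,X,proj(c,X),np.hypot(*X[:2]))
for p in [(343,256),(310,292),(316,322)]:
    X=plane(s,p,.185);print("top",p,X,proj(c,X))
for a,b in [((402,138),(227,251)),((402,138),(264,281)),((380,131),(264,281))]: print(a,b,tri([ray(c,a),ray(s,b)]))
# gripper
print(proj(c,[[.625,0,.246],[.625,.05,.246],[.625,-.05,.246]]),proj(s,[.625,0,.246]))
a=cv2.imread("pics/scene0.png");b=cv2.imread("pics/side0.png");w=cv2.imread("pics/wrist0.png")
A=cv2.resize(a[115:215,310:440],(520,400),interpolation=2)
B=cv2.resize(b[235:400,200:360],(400,412)[:2],interpolation=2)
W=cv2.resize(w,(0,0),fx=.6,fy=.6)
o=np.zeros((600,800,3),np.uint8);A=cv2.resize(A,(420,323));o[:323,:420]=A;B=cv2.resize(b[235:400,200:360],(370,382));o[:382,425:795]=B;W=cv2.resize(w,(420,262));o[335:597,:420]=W
cv2.imwrite("pics/crop1.png",o)
```

```text
base (340, 322) [0.391 0.211 0.   ] [[328.651 175.788]] 0.44452751358379516
base (308, 357) [0.417 0.317 0.   ] [[353.922 166.862]] 0.5238331889191647
base (314, 392) [0.377 0.376 0.   ] [[355.364 156.74 ]] 0.5327850778462676
top (343, 256) [0.394 0.213 0.185] [[331.76  126.623]]
top (310, 292) [0.412 0.323 0.185] [[357.416 117.659]]
top (316, 322) [0.377 0.375 0.185] [[358.778 109.886]]
(402, 138) (227, 251) (array([0.599, 0.298, 0.188]), [np.float64(0.0018677067629354405), np.float64(0.0018677067629355277)])
(402, 138) (264, 281) (array([0.543, 0.327, 0.158]), [np.float64(0.036468449392073686), np.float64(0.03646844939207382)])
(380, 131) (264, 281) (array([0.505, 0.321, 0.17 ]), [np.float64(0.001043755768064379), np.float64(0.0010437557680643152)])
[[347.522 160.654]
 [359.739 153.481]
 [334.59  168.25 ]] [[287.013 157.818]]
```

View pics/crop1.png

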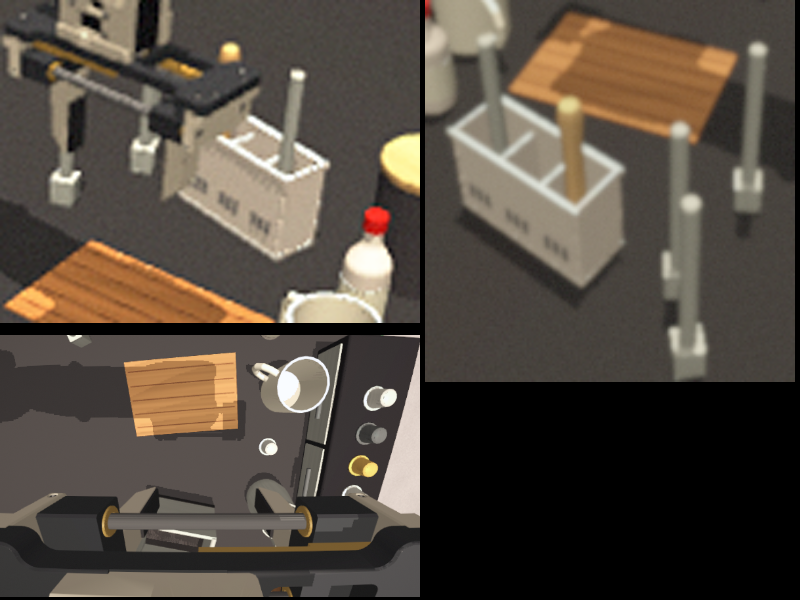

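View pics/wrist0.png

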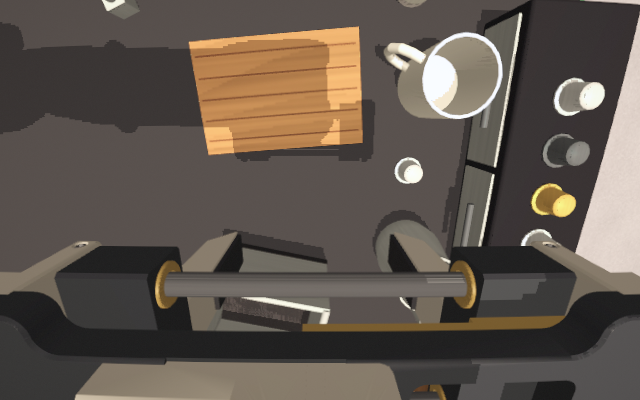

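Four things look like the bar. Three are loose rods in the side view at (340,322), (308,357) and (314,392), at 0.44, 0.52 and 0.53 m from the base. The fourth is the caddy rod at scene (402,138) / side (227,251), at 0.67 m with its top at z=0.188. The caddy rod is the farthest and stands in the caddy, and the crop confirms it, so that's the one. Next I'll enlarge the box.

Run:
```python
import cv2,numpy as np
a=cv2.imread("pics/scene0.png");b=cv2.imread("pics/side0.png")
o=np.zeros((600,800,3),np.uint8)
A=cv2.resize(a[195:285,230:325],(0,0),fx=4.2,fy=4.2,interpolation=2);o[:A.shape[0],:A.shape[1]]=A
B=cv2.resize(b[155:230,295:385],(0,0),fx=4.2,fy=4.2,interpolation=2);o[:B.shape[0],410:410+B.shape[1]]=B
cv2.imwrite("pics/crop2.png",o[:400])
```

```text
(no output)
```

View pics/crop2.png

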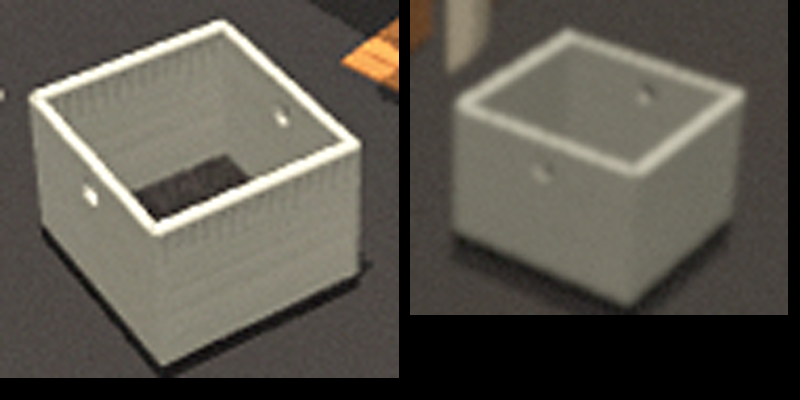

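The crop shows the box rim corners clearly. In the scene part the holes are at crop (90,195) outer and (282,116) inner; in the side part they are at (541,171) outer and (646,94) inner.

Run:
```python
from h import *
np.set_printoptions(precision=4,suppress=True)
c=cal("scene");s=cal("side")
f=lambda p:(p[0]/4.2+230-.4,p[1]/4.2+195-.4)
g=lambda p:((p[0]-410)/4.2+295-.4,p[1]/4.2+155-.4)
A=[(30,95),(224,20),(362,142),(157,236)];B=[(637,176),(457,100),(568,30),(746,93)]
# match by plane
PA=np.array([plane(c,f(p),.115) for p in A]);PB=np.array([plane(s,g(p),.115) for p in B])
for nm,P in (("scene",PA),("side",PB)):
    print(nm,P[:,:2],P.mean(0)); print([np.linalg.norm(P[i]-P[(i+1)%4]) for i in range(4)],[np.degrees(np.arctan2(*(P[(i+1)%4]-P[i])[1::-1])) for i in range(4)])
print("holes scene",plane(c,f((90,195)),.092),plane(c,f((282,116)),.092))
print("holes side",plane(s,g((541,171)),.092),plane(s,g((646,94)),.092))
# others
for nm,p,q in [("mat",[(343,191),(395,210),(365,236),(312,213)],0.004)]:
    pass
M=np.array([plane(c,p,.004) for p in [(341,191),(396,210),(365,236),(312,211)]]);print("mat",M[:,:2],M.mean(0))
for nm,p in dict(jug=(356,290),mug=(410,245),cups=(157,288),capa=(223,220),capb=(382,258),sweet=(421,215),tin=(442,203)).items():print(nm,plane(c,p,0)[:2])
print("caddy rim mid",[plane(s,p,.095)[:2] for p in [(212,291),(231,277),(284,313),(268,331)]])
```

```text
scene [[ 0.4645 -0.237 ]
 [ 0.4939 -0.1014]
 [ 0.6403 -0.1314]
 [ 0.6132 -0.2695]] [ 0.553  -0.1848  0.115 ]
[np.float64(0.13873457008631052), np.float64(0.14952514812785037), np.float64(0.14072491550318805), np.float64(0.15217440627302078)] [np.float64(77.79153497256806), np.float64(-11.604165682029988), np.float64(-101.12657786236389), np.float64(167.64535553155497)]
side [[ 0.4926 -0.0993]
 [ 0.64   -0.1386]
 [ 0.6113 -0.2726]
 [ 0.4614 -0.2372]] [ 0.5513 -0.1869  0.115 ]
[np.float64(0.15255717152196896), np.float64(0.13703437930332119), np.float64(0.1540939976181887), np.float64(0.14139428385646188)] [np.float64(-14.955290632194083), np.float64(-102.08121079836633), np.float64(166.691817506872), np.float64(77.23257758646542)]
holes scene [ 0.5393 -0.256   0.092 ] [ 0.5691 -0.1257  0.092 ]
holes side [ 0.5646 -0.1124  0.092 ] [ 0.5372 -0.2446  0.092 ]
mat [[0.483  0.1654]
 [0.6692 0.2024]
 [0.6738 0.04  ]
 [0.4874 0.0231]] [0.5783 0.1078 0.004 ]
jug [ 0.7786 -0.1344]
mug [0.7855 0.0988]
cups [ 0.4201 -0.4678]
capa [ 0.3238 -0.1859]
capb [0.7589 0.0029]
sweet [0.736  0.2385]
tin [0.7522 0.3384]
caddy rim mid [array([0.6256, 0.324 ]), array([0.6144, 0.2754]), array([0.4697, 0.3125]), array([0.4761, 0.3604])]
```

Run:
```python
from scipy.spatial.transform import Rotation as R
for t in (60,75):
    r=(R.from_euler('z',-30,degrees=True)*R.from_euler('x',t,degrees=True)).as_rotvec(); print(t,r/(3.14159/2))
```

```text
60 [ 0.65079517 -0.17438004 -0.30203509]
75 [ 0.81306708 -0.21786067 -0.28392155]
```

>>> arm_command:
  deltas: [0.4,-0.11,-0.14,-0.04,0.1,0.055,50,0.4,-0.11,-0.14,-0.04,0.1,0.055,50,0.4,-0.11,-0.14,-0.04,0.1,0.055,50,0.4,-0.11,-0.14,-0.04,0.1,0.055,50,0.4,-0.11,-0.14,-0.04,0.1,0.055,50,0.813,-0.218,-0.284,-0.075,0.2,0.055,50,0.813,-0.218,-0.284,-0.075,0.2,0.055,50,0.813,-0.218,-0.284,-0.075,0.2,0.055,50,0.813,-0.218,-0.284,-0.075,0.2,0.055,50,0.813,-0.218,-0.284,-0.075,0.2,0.055,50,0.813,-0.218,-0.284,-0.075,0.2,0.055,50,0.813,-0.218,-0.284,-0.075,0.2,0.055,50]

```text
clock: 1.35
position: [0.5582, 0.186, 0.3056]
ee_rot: [-1.851, -1.141, -1.291]
force: [-70.2, 124.5, 175.9]
width: 0.546
gripper_force: 0.0
```

Run:
```python
from h import *
np.set_printoptions(precision=3,suppress=True)
for i in range(3):
    im=optics.get_image(["scene","side","scene"][i]);o=sensors.observe();print({k:o[k] for k in("clock","position","ee_rot","joints","dq","force","ft_torque")})
    cv2.imwrite(f"pics/m{i}.png",im)
a=cv2.imread("pics/m2.png")[:300,150:500];b=cv2.imread("pics/m1.png")[:,100:500]
o=np.zeros((400,750,3),np.uint8);o[:300,:350]=a;o[:,350:]=b;cv2.imwrite("pics/v5.png",o)
```

```text
{'clock': 1.4, 'position': array([0.567, 0.166, 0.293]), 'ee_rot': array([-1.88 , -1.096, -1.292]), 'joints': array([ 1.051,  0.763, -1.251,  2.161, -1.318,  0.388,  0.812]), 'dq': array([-0.07 , -0.111,  0.216, -0.042,  0.017, -0.031, -0.111]), 'force': array([  6.088, -31.222, -33.983]), 'ft_torque': array([-3.473,  1.49 , -1.427])}
{'clock': 1.45, 'position': array([0.566, 0.171, 0.296]), 'ee_rot': array([-1.877, -1.104, -1.291]), 'joints': array([ 1.045,  0.755, -1.253,  2.161, -1.317,  0.39 ,  0.808]), 'dq': array([-0.113, -0.176, -0.141, -0.003,  0.001,  0.086, -0.058]), 'force': array([ 0.547, -0.415,  0.299]), 'ft_torque': array([-0.886,  0.48 , -0.064])}
{'clock': 1.5, 'position': array([0.563, 0.177, 0.301]), 'ee_rot': array([-1.865, -1.118, -1.291]), 'joints': array([ 1.04 ,  0.747, -1.259,  2.161, -1.317,  0.394,  0.806]), 'dq': array([-0.092, -0.136, -0.119,  0.005, -0.001,  0.057, -0.02 ]), 'force': array([-0.789,  1.113,  0.452]), 'ft_torque': array([-0.851,  0.47 ,  0.044])}
```

View pics/v5.png

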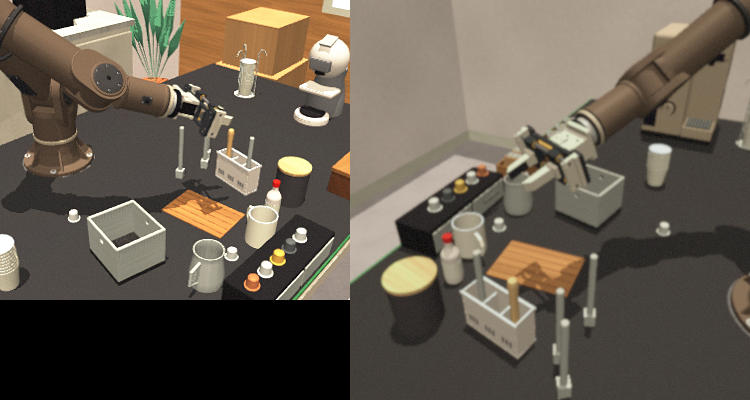

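The scene shows nothing has been touched. Joints 3 and 5 stopped at their range ends, and that jolt caused the force reading. A less tilted grasp is needed, moved in gentler rows. I'll work out the current tilt.

```bash
cat >> h.py <<'E'
from scipy.spatial.transform import Rotation as Ro
R0=Ro.from_rotvec(np.array([1,1,0])*np.pi/2**.5)
def want(yaw,tilt): # closing axis yaw deg from +x, tilt toward yaw+90
    return Ro.from_euler('z',yaw,degrees=True)*Ro.from_euler('x',tilt,degrees=True)*R0
def rel(Ra,Rb): return (Rb*Ra.inv()).as_rotvec()/(np.pi/2)
E
python3 - <<'E'
from h import *
np.set_printoptions(precision=3,suppress=True)
o=sensors.observe();R=Ro.from_rotvec(o["ee_rot"]);print(o["position"],R.as_matrix().T)
z=R.as_matrix()[:,2];print(np.degrees(np.arccos(-z[2])),np.degrees(np.arctan2(z[1],z[0])))
for y,t in((-30,45),(-30,50),(-35,50)):print(y,t,rel(R,want(y,t)), rel(want(-30,75),want(y,t)))
E
```

```text
[0.563 0.177 0.301] [[ 0.171  0.299  0.939]
 [ 0.886 -0.463 -0.014]
 [ 0.43   0.835 -0.344]]
69.88153158229089 62.72782306327147
-30 45 [-0.246  0.126 -0.025] [-0.289  0.167  0.   ]
-30 50 [-0.198  0.099 -0.025] [-0.241  0.139  0.   ]
-35 50 [-0.193  0.107 -0.08 ] [-0.234  0.149 -0.055]
```

>>> arm_command:
  deltas: [-0.05,0.03,0,0,0,0.005,50,-0.1,0.06,0,0,0,0.01,50,-0.15,0.09,0,0,0,0.015,50,-0.2,0.12,0,0,0,0.02,50,-0.22,0.13,0,0,0,0.02,50,-0.22,0.13,0,0,0,0.02,50,-0.22,0.13,0,0,0,0.02,50]

```text
clock: 2.2
position: [0.5589, 0.1871, 0.326]
ee_rot: [-2.172, -1.316, -0.921]
force: [-0.3, -0.3, -0.6]
width: 0.542
gripper_force: 0.0
```

```bash
cat > st.py <<'E'
from h import *
np.set_printoptions(precision=3,suppress=True)
o=sensors.observe();R=Ro.from_rotvec(o["ee_rot"]);M=R.as_matrix();z=M[:,2]
print("t",o["clock"],"pos",o["position"],"closing axis",M[:,1],"tilt",np.degrees(np.arccos(-z[2])),"yaw z",np.degrees(np.arctan2(z[1],z[0])));print("q",o["joints"],"F",o["force"],"M",o["ft_torque"],"w",o["width"]*91.8,o["gripper_force"])
E
python3 st.py
```

```text
t 2.2 pos [0.559 0.187 0.326] closing axis [ 0.891 -0.452 -0.027] tilt 46.9024781638865 yaw z 64.52737253840495
q [ 0.69   0.301 -0.859  1.968 -0.789  0.664 -0.014] F [-0.288 -0.325 -0.599] M [-0.718  0.492 -0.006] w 49.71795717326375 0.0
```

>>> arm_command:
  deltas: [0,0,0,0.0,0.01,-0.03,50,0,0,0,0.0,0.02,-0.06,50,0,0,0,0.005,0.03,-0.09,50,0,0,0,0.005,0.04,-0.12,50,0,0,0,0.006,0.041,-0.14,50,0,0,0,0.006,0.041,-0.148,50,0,0,0,0.006,0.041,-0.148,50]

```text
clock: 2.9
position: [0.5649, 0.2261, 0.1764]
ee_rot: [-2.174, -1.309, -0.917]
force: [-0.1, -0.2, 0.6]
width: 0.544
gripper_force: 0.0
```

```bash
python3 st.py
python3 - <<'E'
from h import *
for n in("scene","side"): cv2.imwrite(f"pics/p_{n}.png",optics.get_image(n))
a=cv2.imread("pics/p_scene.png")[90:240,300:460];b=cv2.imread("pics/p_side.png")[190:390,150:350]
cv2.imwrite("pics/v6.png",np.hstack([cv2.resize(a,(400,375)),cv2.resize(b,(375,375))]))
E
```

```text
t 2.9 pos [0.565 0.226 0.176] closing axis [ 0.89  -0.455 -0.032] tilt 46.88562704709142 yaw z 64.6038498664731
q [ 0.604  0.618 -0.959  2.113 -0.871  0.221  0.202] F [-0.07  -0.192  0.6  ] M [-0.753  0.408 -0.02 ] w 49.91693551132044 0.0
```

View pics/v6.png

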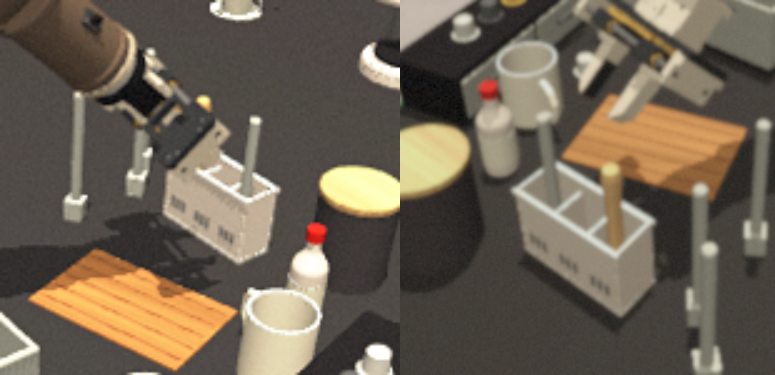

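The view shows the open fingers short of the caddy rod, with the muddler clear to one side. I'll move forward and close.

>>> arm_command:
  deltas: [0,0,0,0.006,0.013,0.0,50,0,0,0,0.012,0.026,0.0,50,0,0,0,0.018,0.039,0.0,50,0,0,0,0.025,0.052,0.0,50,0,0,0,0.031,0.064,0.0,50,0,0,0,0.031,0.064,0.0,50,0,0,0,0.031,0.064,0.0,50]
  force: 25

```text
clock: 3.7
position: [0.5969, 0.2905, 0.1787]
ee_rot: [-2.174, -1.314, -0.922]
force: [0.8, -0.2, 0.5]
width: 0.545
gripper_force: 0.0
```

```bash
python3 st.py
```

```text
t 3.7 pos [0.597 0.291 0.179] closing axis [ 0.89  -0.455 -0.026] tilt 46.89825926935494 yaw z 64.3702822937239
q [ 0.412  0.627 -0.884  2.034 -0.894  0.176  0.137] F [ 0.782 -0.175  0.545] M [-0.806  0.395 -0.016] w 50.05914351306766 0.0
```

>>> arm_command:
  deltas: [0,0,0,0,0,0,30,0,0,0,0,0,0,18,0,0,0,0,0,0,10,0,0,0,0,0,0,8,0,0,0,0,0,0,8,0,0,0,0,0,0,8,0,0,0,0,0,0,8,0,0,0,0,0,0,8,0,0,0,0,0,0,8]
  force: 25

```text
clock: 4.6
position: [0.5969, 0.2906, 0.1777]
ee_rot: [-2.174, -1.312, -0.92]
force: [0.6, -0.6, -0.9]
width: 0.142
gripper_force: 25.0
```

```bash
python3 st.py
```

```text
t 4.6 pos [0.597 0.291 0.178] closing axis [ 0.89  -0.455 -0.028] tilt 46.87731059966119 yaw z 64.42517697323191
q [ 0.411  0.629 -0.884  2.034 -0.894  0.175  0.136] F [ 0.561 -0.642 -0.886] M [-0.894  0.272 -0.147] w 13.060262863806827 24.979200661182404
```

>>> arm_command:
  deltas: [0,0,0,0,0,0.01,8,0,0,0,0,0,0.025,8,0,0,0,0,0,0.045,8,0,0,0,0,0,0.065,8,0,0,0,0,0,0.085,8,0,0,0,0,0,0.105,8,0,0,0,0,0,0.125,8,0,0,0,0,0,0.14,8,0,0,0,0,0,0.14,8,0,0,0,0,0,0.14,8]
  force: 30

```text
clock: 5.6
position: [0.5961, 0.2908, 0.3175]
ee_rot: [-2.174, -1.314, -0.919]
force: [0.9, -0.6, -3.9]
width: 0.142
gripper_force: 30.0
```

```bash
python3 st.py;python3 - <<'E'
from h import *
o=sensors.observe();R=Ro.from_rotvec(o["ee_rot"])
print("target lay yaw/tilt", [ (y,t,rel(R,want(y,t)).round(3)) for y,t in ((-26,0),(-82,0),(-82,-40),(-50,-20))])
E
```

```text
t 5.6 pos [0.596 0.291 0.318] closing axis [ 0.891 -0.454 -0.028] tilt 46.84114023601107 yaw z 64.46586060546001
q [ 0.312  0.339 -0.684  1.905 -0.801  0.524 -0.147] F [ 0.946 -0.593 -3.921] M [-1.251  0.657  0.008] w 13.020961431302196 29.967109858989716
target lay yaw/tilt [(-26, 0, array([-0.473,  0.217,  0.018])), (-82, 0, array([-0.327,  0.429, -0.568])), (-82, -40, array([-0.589,  0.801, -0.473])), (-50, -20, array([-0.594,  0.453, -0.215]))]
```

>>> arm_command:
  deltas: [-0.02,0.03,-0.02,0,-0.03,0,8,-0.06,0.08,-0.05,0,-0.06,0,8,-0.105,0.143,-0.084,0,-0.09,0,8,-0.147,0.2,-0.118,0,-0.12,0,8,-0.189,0.257,-0.152,0,-0.15,0,8,-0.231,0.315,-0.186,0,-0.17,0,8,-0.274,0.372,-0.22,0,-0.17,0,8,-0.316,0.43,-0.254,0,-0.17,0,8,-0.358,0.487,-0.287,0,-0.17,0,8,-0.4,0.544,-0.321,0,-0.17,0,8,-0.442,0.6,-0.355,0,-0.17,0,8,-0.484,0.658,-0.389,0,-0.17,0,8,-0.526,0.716,-0.423,0,-0.17,0,8,-0.56,0.76,-0.45,0,-0.17,0,8,-0.58,0.79,-0.465,0,-0.17,0,8,-0.589,0.801,-0.473,0,-0.17,0,8,-0.589,0.801,-0.473,0,-0.17,0,8,-0.589,0.801,-0.473,0,-0.17,0,8]

```text
clock: 7.4
position: [0.5934, 0.1243, 0.3404]
ee_rot: [2.999, 0.212, -0.854]
force: [1.1, 0.1, -3.8]
width: 0.141
gripper_force: 30.0
```

```bash
python3 st.py;python3 - <<'E'
from h import *
o=sensors.observe();R=Ro.from_rotvec(o["ee_rot"]);M=R.as_matrix()
for n in("scene","side","wrist"): cv2.imwrite(f"pics/q_{n}.png",optics.get_image(n))
c=cal("scene");s=cal("side")
a=cv2.imread("pics/q_scene.png")[80:260,260:460];b=cv2.imread("pics/q_side.png")[110:350,180:440]
cv2.imwrite("pics/v7.png",np.hstack([cv2.resize(a,(400,360)),cv2.resize(b,(390,360))]))
# predicted bar direction: rotates with the tool from world z at tilt 47
d=M@(want(-26.3,46.9).as_matrix().T@np.array([0,0,1]));print("bar dir",d)
E
```

```text
t 7.4 pos [0.593 0.124 0.34 ] closing axis [ 0.135 -0.991 -0.021] tilt 31.736731166588246 yaw z -174.22589217032393
q [-0.114  0.732 -0.307  0.968  0.052  2.001 -1.822] F [ 1.081  0.143 -3.761] M [ 0.092 -0.932  0.007] w 12.95281498329293 29.990513349766843
bar dir [0.97194697 0.12796398 0.19734311]
```

View pics/v7.png

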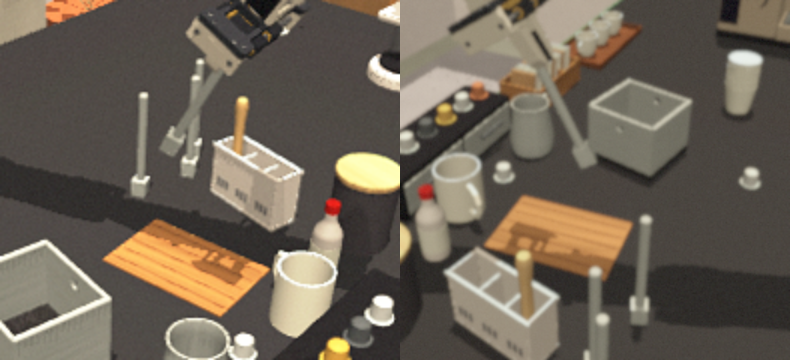

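The rod is held and hangs more steeply than I predicted. Its knob is at scene (346,151) and side (303,213). Joint 6 is at its range end, so I'll triangulate the rod before going on.

Run:
```python
from h import *
np.set_printoptions(precision=3,suppress=True)
c=cal("scene");s=cal("side")
X,e=tri([ray(c,(346,151)),ray(s,(303,213))]);print(X,e)
o=sensors.observe();M=Ro.from_rotvec(o["ee_rot"]).as_matrix();g=o["position"]+.011*M[:,2];v=g-X;L=np.linalg.norm(v);print(g,L,v/L,np.degrees(np.arcsin(v[2]/L)))
```

```text
[0.525 0.12  0.186] [np.float64(0.001663092125419205), np.float64(0.0016630921254192732)]
[0.587 0.123 0.329] 0.15536224361642997 [0.397 0.019 0.918] 66.59874798425943
```

The bar pivoted in the pads under gravity and now hangs 23° from vertical. I can use that: set the knob edge on the mat, then lay the bar over while moving forward.

>>> arm_command:
  deltas: [0,0,0,-0.01,0,-0.015,8,0,0,0,-0.02,0,-0.035,8,0,0,0,-0.03,0,-0.06,8,0,0,0,-0.035,0,-0.085,8,0,0,0,-0.035,0,-0.11,8,0,0,0,-0.035,0,-0.13,8,0,0,0,-0.035,0,-0.142,8,0,0,0,-0.035,0,-0.15,8,0,0,0,-0.035,0,-0.15,8,0,0,0,-0.035,0,-0.15,8]

```text
clock: 8.55
position: [0.5582, 0.124, 0.1905]
ee_rot: [2.996, 0.21, -0.855]
force: [0.3, -0.0, -2.1]
width: 0.139
gripper_force: 30.0
```

```bash
python3 st.py
```

```text
t 8.55 pos [0.558 0.124 0.191] closing axis [ 0.134 -0.991 -0.018] tilt 31.812734866409368 yaw z -173.98007262859085
q [-0.09   0.76  -0.318  1.291  0.071  1.658 -1.829] F [ 0.337 -0.034 -2.14 ] M [ 0.146 -1.005  0.018] w 12.73677101703514 29.991095958394
```

>>> arm_command:
  deltas: [0,0,0,0.001,0,-0.004,8,0,0,0,0.002,0,-0.007,8,0,0,0,0.003,0,-0.01,8,0,0,0,0.003,0,-0.01,8]
  force: 20

```text
clock: 8.95
position: [0.561, 0.1238, 0.1796]
ee_rot: [2.995, 0.21, -0.856]
force: [0.7, -0.2, -2.2]
width: 0.142
gripper_force: 20.0
```

```bash
python3 st.py
python3 - <<'E'
import numpy as np
# arc: grip radius about pivot edge; print TCP targets for bar elevation angles
P=np.array([0.,.0]);
for a in (66,60,50,40,30,20,10,4,0):
    t=np.radians(a);u=np.array([np.cos(t),np.sin(t)]);n=np.array([-np.sin(t),np.cos(t)])
    g=.170*u+.012*n;print(a,g.round(3))
E
```

```text
t 8.95 pos [0.561 0.124 0.18 ] closing axis [ 0.134 -0.991 -0.018] tilt 31.861418551982737 yaw z -173.96432933424154
q [-0.09   0.774 -0.316  1.292  0.075  1.644 -1.828] F [ 0.68  -0.182 -2.163] M [ 0.121 -0.994  0.002] w 13.050798542634901 19.995694756507874
66 [0.058 0.16 ]
60 [0.075 0.153]
50 [0.1   0.138]
40 [0.123 0.118]
30 [0.141 0.095]
20 [0.156 0.069]
10 [0.165 0.041]
4 [0.169 0.024]
0 [0.17  0.012]
```

>>> arm_command:
  deltas: [0,0,0,0.008,0.001,-0.007,8,0,0,0,0.017,0.002,-0.013,8,0,0,0,0.03,0.004,-0.02,8,0,-0.03,0,0.041,0.005,-0.028,8,0.01,-0.06,0,0.053,0.007,-0.038,8,0.01,-0.09,0,0.063,0.008,-0.048,8,0.015,-0.12,0,0.073,0.009,-0.059,8,0.02,-0.15,0,0.08,0.01,-0.07,8,0.025,-0.18,0,0.087,0.011,-0.083,8,0.03,-0.2,0,0.093,0.012,-0.095,8,0.03,-0.22,0,0.097,0.013,-0.107,8,0.03,-0.22,0,0.102,0.013,-0.12,8,0.03,-0.22,0,0.105,0.014,-0.13,8,0.03,-0.22,0,0.107,0.014,-0.138,8,0.03,-0.22,0,0.107,0.014,-0.138,8]

```text
clock: 10.45
position: [0.6679, 0.1377, 0.0404]
ee_rot: [-3.114, -0.222, 0.328]
force: [0.0, 0.8, 0.2]
width: 0.089
gripper_force: 0.0
```

```bash
python3 st.py
python3 - <<'E'
from h import *
for n in("scene","side"): cv2.imwrite(f"pics/r_{n}.png",optics.get_image(n))
a=cv2.imread("pics/r_scene.png")[130:260,290:430];b=cv2.imread("pics/r_side.png")[200:330,200:350]
cv2.imwrite("pics/v8.png",np.hstack([cv2.resize(a,(400,370)),cv2.resize(b,(400,370))]))
E
```

```text
t 10.45 pos [0.668 0.138 0.04 ] closing axis [ 0.14  -0.99  -0.017] tilt 11.996469066500293 yaw z -176.5950461159915
q [-0.097  0.859 -0.295  1.373  0.186  1.145 -1.84 ] F [0.006 0.79  0.176] M [ 0.039 -0.128 -0.002] w 8.144693503683342 0.0
```

View pics/v8.png

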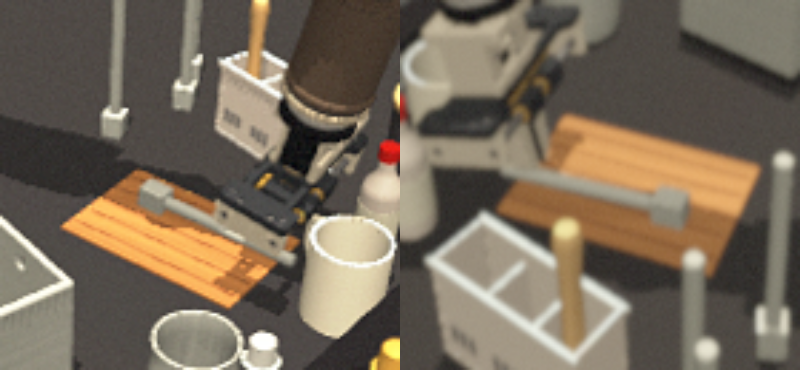

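The view shows the bar has slipped free of the pads and lies on the mat, knob at scene (345,198) and tip at (391,221). Next I'll rise clear, turn to the nominal orientation and measure it from the wrist camera.

Run:
```python
from h import *
o=sensors.observe();R=Ro.from_rotvec(o["ee_rot"]);print(rel(R,want(0,0)).round(3))
```

```text
[ 0.1   -0.103  0.906]
```

>>> arm_command:
  deltas: [0,0,0,0,0,0.02,8,0,0,0,0,0,0.06,8,0,0,0,0,0,0.1,8,0.01,-0.01,0.09,0,0,0.14,20,0.02,-0.02,0.18,-0.01,0,0.18,40,0.03,-0.03,0.27,-0.02,0,0.22,60,0.04,-0.04,0.36,-0.03,0,0.25,80,0.05,-0.05,0.45,-0.04,-0.01,0.26,91,0.06,-0.06,0.54,-0.05,-0.02,0.26,91,0.07,-0.07,0.63,-0.06,-0.03,0.26,91,0.08,-0.08,0.72,-0.07,-0.04,0.26,91,0.09,-0.09,0.81,-0.08,-0.05,0.26,91,0.1,-0.1,0.88,-0.08,-0.06,0.26,91,0.1,-0.103,0.906,-0.08,-0.06,0.26,91,0.1,-0.103,0.906,-0.08,-0.06,0.26,91,0.1,-0.103,0.906,-0.08,-0.06,0.26,91]

```text
clock: 12.15
position: [0.5881, 0.0781, 0.3028]
ee_rot: [2.222, 2.22, 0.001]
force: [1.2, 0.5, 1.1]
width: 0.989
gripper_force: 0.0
```

```bash
python3 st.py
python3 - <<'E'
from h import *
np.set_printoptions(precision=4,suppress=True)
im=optics.get_image("wrist");w=cal("wrist");cv2.imwrite("pics/w1.png",im)
hsv=cv2.cvtColor(im,cv2.COLOR_BGR2HSV)
mat=cv2.inRange(hsv,(5,80,40),(25,255,255))
n,l,st,_=cv2.connectedComponentsWithStats(mat);
cn,_=cv2.findContours(mat,cv2.RETR_EXTERNAL,cv2.CHAIN_APPROX_SIMPLE)
cn=sorted(cn,key=cv2.contourArea)[::-1][:3]
for k in cn: print("orange",cv2.contourArea(k),cv2.boundingRect(k))
hull=cv2.convexHull(np.vstack([k for k in cn if cv2.contourArea(k)>500 and cv2.boundingRect(k)[1]<220]));box=cv2.boxPoints(cv2.minAreaRect(hull));print("mat box",box,[plane(w,p,.004)[:2] for p in box])
x,y,ww,hh=cv2.boundingRect(hull)
g=((hsv[...,1]<70)&(hsv[...,2]>60)).astype(np.uint8)*255
m=np.zeros_like(g);m[max(0,y-40):y+hh+40,max(0,x-40):x+ww+60]=255
c2,_=cv2.findContours(cv2.bitwise_and(g,m),cv2.RETR_EXTERNAL,cv2.CHAIN_APPROX_SIMPLE)
for k in c2:
    if cv2.contourArea(k)>150: print("grey",cv2.contourArea(k),cv2.boundingRect(k),cv2.minAreaRect(k))
print("pred knob/tip",proj(w,[[.5,.13,.016],[.68,.13,.012]]), "holes",proj(w,[[.567,-.118,.092]]))
E
```

```text
t 12.15 pos [0.588 0.078 0.303] closing axis [ 1.    -0.001  0.001] tilt 0.06845257137788606 yaw z -19.452603144361145
q [ 0.25   0.429 -0.686  1.527  0.279  1.284 -0.471] F [1.178 0.473 1.05 ] M [-0.012  0.002 -0.016] w 90.77849972862973 0.0
orange 10878.0 (235, 97, 142, 101)
orange 4034.5 (0, 156, 49, 116)
orange 2340.5 (300, 315, 265, 17)
mat box [[-22.5486 160.6057]
 [371.5499  80.1089]
 [394.9396 194.6208]
 [  0.8411 275.1176]] [array([0.0284, 0.0938]), array([0.6699, 0.2071]), array([0.7178, 0.0337]), array([-0.0053, -0.1225])]
grey 51672.0 (0, 57, 437, 255) ((218.0, 184.0), (254.0, 436.0), 90.0)
grey 15880.0 (0, 57, 254, 103) ((126.49998474121094, 107.99999237060547), (252.99996948242188, 101.99998474121094), 0.0)
pred knob/tip [[256.3214 134.8685]
 [376.5288 134.5128]] holes [[301.5516 308.5683]]
```

View pics/w1.png

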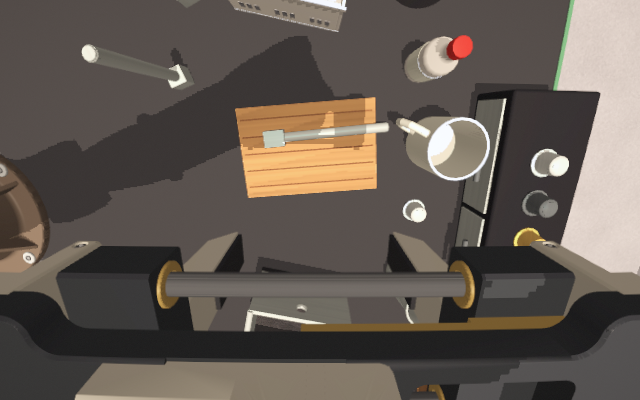

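The wrist view shows the bar with its knob at (274,139) and tip at (388,127), just short of the mug handle at (400,125). The box hole at (301,308) is where I predicted it. Now I'll refine both numerically.

Run:
```python
from h import *
np.set_printoptions(precision=4,suppress=True)
im=cv2.imread("pics/w1.png");w=cal("wrist");hsv=cv2.cvtColor(im,cv2.COLOR_BGR2HSV)
g=((hsv[...,1]<110)&(hsv[...,2]>85)).astype(np.uint8);m=np.zeros_like(g);m[122:152,258:391]=g[122:152,258:391]
n,l,st,ce=cv2.connectedComponentsWithStats(m);i=1+st[1:,4].argmax();ys,xs=np.where(l==i);print(st[i],ce[i])
# per-column centre & thickness
for x0 in range(260,392,6):
    c=ys[xs==x0]; print(x0,c.mean() if len(c) else None,len(c),end=" | ")
k=(xs>266)&(xs<283);print("\nknob ctr",xs[k].mean(),ys[k].mean())
s=(xs>290)&(xs<368);p=np.polyfit(xs[s],ys[s],1);print(p, xs.min(),xs.max())
for x in (274.5,287,xs.max()): print(x,plane(w,(x,np.polyval(p,x)),.014)[:2])
r=im[296:322,285:320].astype(int).mean(2);print(r[::2,::2].astype(int))
```

```text
[ 262  122  129   30 1710] [330.938  134.6029]
260 None 0 | 266 139.0 17 | 272 138.5 18 | 278 138.0 17 | 284 138.5 14 | 290 136.5 10 | 296 135.5 10 | 302 135.0 9 | 308 134.5 10 | 314 133.5 10 | 320 133.0 9 | 326 132.5 10 | 332 132.0 9 | 338 131.5 10 | 344 130.5 10 | 350 130.5 10 | 356 129.5 10 | 362 129.0 9 | 368 128.5 10 | 374 127.5 10 | 380 137.0 29 | 386 136.5 30 | 
knob ctr 274.5053380782918 138.09252669039145
[ -0.1014 165.6088] 262 390
274.5 [0.5267 0.1255]
287 [0.5455 0.1273]
390 [0.6989 0.1425]
[[ 97  97  96  97  97  97  98  98  97  98  98  97  97  98  97  97  97  97]
 [102 102 102 102 102 101 101 101 102 102 102 102 102 102 103 104 103 103]
 [105 105 105 104 104 105 106 104 106 105 105 105 105 106 106 105 106 106]
 [104 104 104 104 103 105 104 104 104 104 104 105 105 105 105 105 105 105]
 [105 105 104 105 105 104 111 133 135 109 104 103 104 104 104 104 106 105]
 [105 105 105 106 105 106 141 171 222 175 143 105 105 104 104 103 104 103]
 [104 106 106 105 106 104 155 172 186 214 157 116 106 106 106 106 107 106]
 [108 108 106 106 105 104  90  80  77  79 142 101 105 105 106 106 106 106]
 [104 105 106 106 106 106 107 102  95  89  98 104 105 106 106 105 106 105]
 [105 105 105 104 104 104 104 105 105 106 107 107 106 105 105 104 104 105]
 [206 143 104 104 105 105 105 105 105 104 103 105 105 106 105 106 106 106]
 [240 241 241 238 233 225 199 133 104 104 104 105 105 104 105 105 105 105]
 [121 159 195 239 239 240 240 241 240 236 234 208 168 132 105 105 105 106]]
```

>>> arm_command:
  deltas: [0,0,0.09,-0.01,0.01,-0.01,80,0,0,0.18,-0.02,0.02,-0.03,70,0,0,0.27,-0.03,0.03,-0.05,60,0,0,0.36,-0.04,0.04,-0.07,60,0,0,0.45,-0.05,0.0475,-0.09,60,0,0,0.54,-0.061,0.0475,-0.11,60,0,0,0.63,-0.061,0.0475,-0.13,60,0,0,0.72,-0.061,0.0475,-0.15,60,0,0,0.81,-0.061,0.0475,-0.17,60,0,0,0.9,-0.061,0.0475,-0.19,60,0,0,0.97,-0.061,0.0475,-0.2,60,0,0,1.0,-0.061,0.0475,-0.2,60,0,0,1.0,-0.061,0.0475,-0.2,60,0,0,1.0,-0.061,0.0475,-0.2,60]

```text
clock: 13.6
position: [0.5272, 0.1259, 0.1022]
ee_rot: [0.002, 3.141, 0.001]
force: [-0.7, 1.2, -0.3]
width: 0.654
gripper_force: 0.0
```

```bash
python3 st.py
python3 - <<'E'
from h import *
np.set_printoptions(precision=4,suppress=True)
o=sensors.observe();R=Ro.from_rotvec(o["ee_rot"]);print("rel",rel(R,want(95.6,0)),"shift",np.array([.5267,.1255,.024])-o["position"])
# box yaw from rim edge in w1 : camera pose at that time
im=cv2.imread("pics/w1.png").mean(2)
# reconstruct w1 camera: rigid to tool
c=cal("wrist");M=R.as_matrix();Rc=c[2]@M;oc=M.T@(-c[2].T@c[3]-o["position"])
Rw=Ro.from_rotvec([2.222,2.22,.001]).as_matrix();R1=Rc@Rw.T;o1=np.array([.5881,.0781,.3028])+Rw@oc
w=(c[0],c[1],R1,-R1@o1);print("chk",proj(w,[.567,-.118,.092]))
pts=[]
for x in range(256,300):
    col=im[309:326,x];d=np.diff(col);j=d.argmax()
    if d[j]>40: pts.append((x+.0,309+j+.5))
pts=np.array(pts);p=np.polyfit(pts[:,0],pts[:,1],1);r=pts[:,1]-np.polyval(p,pts[:,0]);k=abs(r)<1;p=np.polyfit(*pts[k].T,1);print(len(pts),k.sum(),p)
A,B=[plane(w,(x,np.polyval(p,x)),.115) for x in(256,299)];print("rim",A,B,np.degrees(np.arctan2(*(B-A)[1::-1])))
print("hole if on z=.092",plane(w,(301.5,308),.092))
E
```

```text
t 13.6 pos [0.527 0.126 0.102] closing axis [0.001 1.    0.001] tilt 0.047799180155436 yaw z 39.752281236902704
q [ 0.33   0.674 -0.969  1.881  0.679  0.958  0.616] F [-0.749  1.249 -0.334] M [ 0.06  -0.036 -0.003] w 60.039096947892 0.0
rel [-0.0004  0.0004  0.0631] shift [-0.0005 -0.0004 -0.0782]
chk [[300.7661 308.6029]]
44 44 [  0.1829 263.5962]
rim [ 0.5056 -0.103   0.115 ] [ 0.5656 -0.1163  0.115 ] -12.481908787516774
hole if on z=.092 [ 0.5681 -0.1169  0.092 ]
```

>>> arm_command:
  deltas: [0,0,0.03,0,0,-0.015,60,0,0,0.062,0,0,-0.03,60,0,0,0.062,-0.001,0,-0.045,60,0,0,0.062,-0.001,0,-0.06,60,0,0,0.062,-0.001,0,-0.07,60,0,0,0.062,-0.001,0,-0.077,60,0,0,0.062,-0.001,0,-0.078,60,0,0,0.062,-0.001,0,-0.078,60]
  force: 40

```text
clock: 14.4
position: [0.5261, 0.1256, 0.0241]
ee_rot: [-0.154, 3.137, 0.001]
force: [0.3, 0.2, -0.6]
width: 0.652
gripper_force: 0.0
```

```bash
python3 st.py
```

```text
t 14.4 pos [0.526 0.126 0.024] closing axis [-0.098  0.995  0.   ] tilt 0.03861311571651182 yaw z 38.290547174732524
q [ 0.277  0.778 -0.893  1.937  0.823  0.842  0.598] F [ 0.314  0.225 -0.579] M [ 0.069 -0.044  0.05 ] w 59.869923520617824 0.0
```

>>> arm_command:
  deltas: [0,0,0,0,0,0,40,0,0,0,0,0,0,28,0,0,0,0,0,0,22,0,0,0,0,0,0,18,0,0,0,0,0,0,18,0,0,0,0,0,0,18,0,0,0,0,0,0,18,0,0,0,0,0,0,18,0,0,0,0,0,0,18]
  force: 60

```text
clock: 15.3
position: [0.526, 0.1253, 0.0241]
ee_rot: [-0.154, 3.137, 0.0]
force: [-0.8, -0.8, 1.2]
width: 0.256
gripper_force: 60.0
```

```bash
python3 st.py
```

```text
t 15.3 pos [0.526 0.125 0.024] closing axis [-0.098  0.995  0.   ] tilt 0.030109479228425065 yaw z 18.715161469868008
q [ 0.277  0.778 -0.893  1.937  0.823  0.842  0.598] F [-0.829 -0.821  1.196] M [-0.064  0.035 -0.007] w 23.49862397026988 59.98433589935303
```

>>> arm_command:
  deltas: [0,0,0,0,0,0.01,18,0,0,0,0,0,0.025,18,0,0,0,0,0,0.05,18,0,0,0,0,0,0.08,18,0,0,0,0,0,0.11,18,0,0,0,0,0,0.14,18,0,0,-0.05,0.01,0,0.17,18,0,0,-0.12,0.02,0,0.19,18,0,0,-0.2,0.03,0,0.19,18,0,0,-0.28,0.04,-0.01,0.19,18,0,0,-0.36,0.05,-0.02,0.19,18,0,0,-0.44,0.06,-0.03,0.19,18,0,0,-0.52,0.07,-0.04,0.19,18,0,0,-0.6,0.085,-0.047,0.19,18,0,0,-0.6,0.085,-0.047,0.19,18]

```text
clock: 16.8
position: [0.6122, 0.0773, 0.2149]
ee_rot: [1.294, 2.861, 0.001]
force: [0.3, -0.4, -2.4]
width: 0.254
gripper_force: 60.0
```

>>> arm_command:
  deltas: [0,0,-0.08,0,0,0,18,0,0,-0.16,0,0,0,18,0,0,-0.24,0,0,0,18,0,0,-0.32,0,0,0,18,0,0,-0.4,0,0,0,18,0,0,-0.48,0,0,0,18,0,0,-0.54,0,0,0,18,0,0,-0.58,0,0,0,18,0,0,-0.6,0,0,0,18,0,0,-0.6,0,0,0,18,0,0,-0.6,0,0,0,18]

```text
clock: 17.9
position: [0.6107, 0.0787, 0.2143]
ee_rot: [2.445, 1.972, -0.0]
force: [-0.6, -0.5, -2.3]
width: 0.253
gripper_force: 60.0
```

```bash
python3 st.py
python3 - <<'E'
from h import *
np.set_printoptions(precision=4,suppress=True)
o=sensors.observe();R=Ro.from_rotvec(o["ee_rot"]);print("rel",rel(R,want(-12.5,0)))
P=o["position"]
for n in("scene","side","wrist"):
    im=optics.get_image(n);cv2.imwrite(f"pics/s_{n}.png",im);c=cal(n)
    u=np.array([-.2164,-.9763,0]);k=P-[0,0,.008]
    print(n,[proj(c,k+s*u)[0] for s in(0,.06,.17)], [proj(c,k+.17*u-[0,0,.02])[0]])
E
```

```text
t 17.9 pos [0.611 0.079 0.214] closing axis [ 0.977 -0.212  0.   ] tilt 0.012415213637595648 yaw z -65.98459737291564
q [ 0.181  0.517 -0.59   1.6    0.311  1.119 -0.699] F [-0.647 -0.484 -2.304] M [ 0.119 -0.013 -0.004] w 23.208628697330692 59.98243868350983
rel [ 0.0001  0.0001 -0.0031]
scene [array([360.9609, 160.7246]), array([343.3345, 167.2341]), array([308.5778, 180.0834])] [array([308.5157, 186.7468])]
side [array([276.944 , 187.9622]), array([293.444 , 178.0861]), array([320.1753, 162.0834])] [array([319.9984, 168.8346])]
wrist [array([315.816, 257.155]), array([315.5469, 338.9128]), array([315.1743, 449.2682])] [array([315.1857, 423.2696])]
```

Run:
```python
from h import *
np.set_printoptions(precision=4,suppress=True)
L={}
for n,b,(x0,y0,x1,y1) in(("scene","p_scene",(296,160,345,205)),("side","p_side",(285,145,335,195))):
    a=cv2.imread(f"pics/s_{n}.png").astype(int);q=cv2.imread(f"pics/{b}.png").astype(int)
    m=(np.abs(a-q).sum(2)>60)&(a.mean(2)>90);w=np.zeros_like(m);w[y0:y1,x0:x1]=m[y0:y1,x0:x1]
    N,l,st,ce=cv2.connectedComponentsWithStats(w.astype(np.uint8));i=1+st[1:,4].argmax();ys,xs=np.where(l==i);print(n,st[i])
    for x in range(xs.min(),xs.max()+1,3):
        c=ys[xs==x]; print(x,c.min(),c.max(),end=" | ")
    print()
```

```text
scene [307 165  38  20 215]
307 180 181 | 310 179 184 | 313 177 182 | 316 176 181 | 319 175 180 | 322 174 179 | 325 173 177 | 328 171 177 | 331 172 176 | 334 169 174 | 337 168 172 | 340 166 171 | 343 165 170 | 
side [285 161  50  34 688]
285 175 193 | 288 177 191 | 291 172 184 | 294 172 184 | 297 174 185 | 300 173 184 | 303 172 182 | 306 170 194 | 309 169 190 | 312 166 183 | 315 164 186 | 318 163 188 | 321 162 178 | 324 166 180 | 327 164 180 | 330 162 176 | 333 161 173 |
```

The bar is held level and slopes about 0.03 rad down toward the tip. I'll correct the pitch, drop to hole height 25 mm short of the wall, and check again.

>>> arm_command:
  deltas: [0,0,0,0,0,-0.02,18,-0.01,0.002,-0.001,0,-0.002,-0.04,18,-0.0186,0.004,-0.003,-0.001,-0.005,-0.06,18,-0.0186,0.004,-0.003,-0.001,-0.005,-0.08,18,-0.0186,0.004,-0.003,-0.001,-0.005,-0.1,18,-0.0186,0.004,-0.003,-0.001,-0.005,-0.11,18,-0.0186,0.004,-0.003,-0.001,-0.005,-0.114,18,-0.0186,0.004,-0.003,-0.001,-0.005,-0.114,18,-0.0186,0.004,-0.003,-0.001,-0.005,-0.114,18]

```text
clock: 18.95
position: [0.6105, 0.0736, 0.1007]
ee_rot: [2.437, 1.951, -0.035]
force: [0.0, -1.0, -2.8]
width: 0.254
gripper_force: 60.0
```

```bash
python3 st.py
python3 - <<'E'
from h import *
np.set_printoptions(precision=2,suppress=True)
P=sensors.observe()["position"];u=np.array([-.2164,-.9763,0]);k=P-[0,0,.008]
for n,b in(("scene","p_scene"),("side","p_side")):
    im=optics.get_image(n);cv2.imwrite(f"pics/t_{n}.png",im);c=cal(n);a=im.astype(int);q=cv2.imread(f"pics/{b}.png").astype(int)
    m=(np.abs(a-q).sum(2)>60)
    print(n,"tip",proj(c,k+.17*u)[0],"20mm lower",proj(c,k+.17*u-[0,0,.02])[0])
    for s in np.arange(.05,.185,.01):
        p=proj(c,k+s*u)[0];x=int(round(p[0]));y=int(round(p[1]));col=np.where(m[y-12:y+13,x])[0]+y-12
        print(f"{s:.2f}",p,"meas",(col.min(),col.max(),len(col),(col.mean()).round(1)) if len(col) else None, a[y-6:y+7,x].mean(1).astype(int))
E
```

```text
t 18.95 pos [0.61  0.074 0.101] closing axis [ 0.976 -0.219  0.001] tilt 1.7170775088779255 yaw z -99.91226381122725
q [ 0.129  0.633 -0.527  1.711  0.416  0.923 -0.796] F [ 0.034 -1.025 -2.797] M [ 0.177 -0.028 -0.014] w 23.312740786402202 59.98223304748535
scene tip [306.86 217.  ] 20mm lower [306.82 222.95]
0.05 [342.79 202.02] meas (np.int64(190), np.int64(214), 17, np.float64(205.5)) [106 110 101 202 248 246 234 187 125 114 107 100 112]
0.06 [339.93 203.22] meas (np.int64(200), np.int64(210), 11, np.float64(205.0)) [115 113  97 138 243 248 237 206 130  97 113 123 109]
0.07 [337.04 204.42] meas (np.int64(201), np.int64(207), 7, np.float64(204.0)) [103 109 103 118 245 250 242 220 152 135 169 176 162]
0.08 [334.13 205.64] meas (np.int64(202), np.int64(208), 7, np.float64(205.0)) [107 108  86 246 252 245 225 168 132 154 176 183 179]
0.09 [331.2  206.86] meas (np.int64(202), np.int64(209), 8, np.float64(205.5)) [ 91 102 106 204 248 246 233 189 134 179 181 175 168]
0.10 [328.24 208.09] meas (np.int64(204), np.int64(211), 7, np.float64(207.9)) [120 121 115 183 244 248 239 207 134 146 1
[... 2222 characters left out ...]
 50 53 48 52 55 47 46 37 41 55 81]
0.14 [313.56 202.31] meas (np.int64(198), np.int64(214), 13, np.float64(204.6)) [115 113 100  78  61  56  50  53  50  49  39  58  86]
0.15 [315.74 200.76] meas (np.int64(200), np.int64(213), 8, np.float64(204.2)) [115 119 123 134 131 104  65  47  47  41  47  72  97]
0.16 [317.9  199.24] meas (np.int64(187), np.int64(204), 9, np.float64(197.6)) [115 117 117 132 160 183 186 159 120  82  71  76  92]
0.17 [320.02 197.74] meas (np.int64(186), np.int64(201), 9, np.float64(194.7)) [118 114 118 126 152 182 195 191 172 142 120 114 115]
0.18 [322.12 196.26] meas (np.int64(197), np.int64(200), 4, np.float64(198.5)) [118 117 116 118 118 121 128 146 157 152 135 120 116]
```

Run:
```python
from h import *
P=sensors.observe()["position"];u=np.array([-.2164,-.9763,0]);k=P-[0,0,.008]
c=cal("scene");a=cv2.imread("pics/t_scene.png").astype(float).mean(2)
S=np.arange(0,.18,.001);pp=np.array([proj(c,k+s*u)[0] for s in S])
def centre(x,y):
    col=a[int(y)-9:int(y)+10,x];m=col[6:13].max();j=int(col[6:13].argmax())+6;th=160
    i=j
    while col[i-1]>th:i-=1
    up=i-1+(th-col[i-1])/(col[i]-col[i-1])
    i=j
    while i<17 and col[i+1]>th:i+=1
    dn=i+(col[i]-th)/(col[i]-col[i+1])
    return int(y)-9+(up+dn)/2,dn-up
R=[]
for x in range(308,318):
    s=np.interp(-x,-pp[:,0],S);y=np.interp(s,S,pp[:,1]);R.append((s,*centre(x,y),y))
for x in range(335,346):
    s=np.interp(-x,-pp[:,0],S);y=np.interp(s,S,pp[:,1]);R.append((s,*centre(x,y),y))
R=np.array(R);d=R[:,1]-R[:,3];print(np.c_[R[:,0],R[:,2],d].round(2))
k2=(R[:,2]>3)&(R[:,2]<6.5);p=np.polyfit(R[k2,0],d[k2],1);print(p,"slope rad",p[0]/298)
```

```text
[[ 0.17  4.7  -0.7 ]
 [ 0.16  4.93 -0.82]
 [ 0.16  4.88 -0.74]
 [ 0.16  4.49 -0.67]
 [ 0.15  4.71 -0.7 ]
 [ 0.15  4.6  -0.68]
 [ 0.15  5.58 -1.2 ]
 [ 0.14  8.57 -2.72]
 [ 0.14  9.16 -2.91]
 [ 0.14  9.62 -3.18]
 [ 0.08  4.42 -0.71]
 [ 0.07  4.86 -0.81]
 [ 0.07  4.56 -0.8 ]
 [ 0.07  4.84 -0.91]
 [ 0.06  4.58 -0.89]
 [ 0.06  4.4  -0.74]
 [ 0.06  4.7  -0.78]
 [ 0.05  4.5  -0.79]
 [ 0.05  4.86 -0.89]
 [ 0.05  4.64 -0.86]
 [ 0.04  4.83 -0.92]]
[ 0.57890974 -0.86796911] slope rad 0.0019426501185597514
```

The bar is now level within 0.002 rad and aligned with the hole. Feeling it in gently.

>>> arm_command:
  deltas: [0,0,0,-0.0015,-0.006,-0.0005,18,0,0,0,-0.003,-0.012,-0.0005,18,0,0,0,-0.0045,-0.018,-0.0005,18,0,0,0,-0.0053,-0.0215,-0.0005,18,0,0,0,-0.0058,-0.0245,-0.0005,18,0,0,0,-0.0064,-0.0274,-0.0005,18,0,0,0,-0.0066,-0.0284,-0.0005,18]

```text
clock: 19.75
position: [0.6037, 0.045, 0.0998]
ee_rot: [2.437, 1.951, -0.036]
force: [1.1, 0.9, -1.8]
width: 0.256
gripper_force: 60.0
```

```bash
python3 st.py
```

```text
t 19.75 pos [0.604 0.045 0.1  ] closing axis [ 0.976 -0.219  0.001] tilt 1.727936715606808 yaw z -100.45977575483334
q [ 0.178  0.621 -0.528  1.738  0.417  0.908 -0.756] F [ 1.068  0.93  -1.766] M [ 0.112 -0.246  0.136] w 23.481091828805845 59.98829662799835
```

```bash
cat > avg.py <<'E'
from h import *
np.set_printoptions(precision=3,suppress=True)
F=[]
for i in range(6):
    optics.get_image("side");o=sensors.observe();F.append(np.r_[o["force"],o["ft_torque"]])
F=np.array(F);p=o["position"];print(o["clock"],p,"F",F.mean(0),"sd",F.std(0)[:3]);
u=np.array([-.2175,-.976,0]);l=np.array([.976,-.2175,0]);f=F.mean(0)
print("axial(along insert)",f[:3]@u,"lateral",f[:3]@l,"z",f[2],"M about u,l,z",f[3:]@u,f[3:]@l,f[5],"t",-p@u,"s",p@l)
E
python3 avg.py
```

```text
20.05 [0.603 0.045 0.1  ] F [ 1.485 -0.246 -1.716 -0.079 -0.21   0.211] sd [0.291 0.521 0.637]
axial(along insert) -0.08346859695205953 lateral 1.5031688265941339 z -1.7159857240800627 M about u,l,z 0.22164342272606644 -0.03135023749597584 0.2112082534362115 t 0.17476349682191636 s 0.5793024886465851
```

>>> arm_command:
  deltas: [0,0,0,0.0005,-0.0001,0.0005,18,0,0,0,0.001,-0.0002,0.001,18,0,0,0,0.001,-0.0002,0.001,18]

```text
clock: 20.35
position: [0.6042, 0.045, 0.1005]
ee_rot: [2.438, 1.951, -0.037]
force: [-0.2, -0.2, -3.4]
width: 0.257
gripper_force: 60.0
```

```bash
python3 avg.py
```

```text
20.65 [0.604 0.045 0.1  ] F [-0.269 -0.113 -3.066  0.194 -0.011  0.005] sd [0.75  0.198 0.468]
axial(along insert) 0.16885355473814068 lateral -0.23804082456173392 z -3.0663813002264404 M about u,l,z -0.031100939473942574 0.19188114515246255 0.005188248124999426 t 0.17519570703881937 s 0.5800301080504233
```

The tip is in the hole and free of contact. Moving on toward the second hole.

>>> arm_command:
  deltas: [0,0,0,-0.001,-0.005,0,18,0,0,0,-0.0026,-0.0117,0,18,0,0,0,-0.0044,-0.0195,0,18,0,0,0,-0.0065,-0.0293,0,18,0,0,0,-0.0087,-0.039,0,18,0,0,0,-0.0109,-0.0488,0,18,0,0,0,-0.0131,-0.0586,0,18,0,0,0,-0.0152,-0.0683,0,18,0,0,0,-0.0174,-0.0781,0,18,0,0,0,-0.0196,-0.0878,0,18,0,0,0,-0.0218,-0.0976,0,18,0,0,0,-0.0239,-0.1074,0,18,0,0,0,-0.0239,-0.1074,0,18]

```text
clock: 21.95
position: [0.5801, -0.0649, 0.1004]
ee_rot: [2.439, 1.948, -0.038]
force: [-0.0, -1.3, -3.3]
width: 0.258
gripper_force: 60.0
```

```bash
python3 avg.py
```

```text
22.25 [ 0.581 -0.062  0.101] F [ 0.052  0.096 -2.316  0.237 -0.041 -0.022] sd [0.379 0.344 0.226]
axial(along insert) -0.10478044552752681 lateral 0.02985586810126796 z -2.3162506775844145 M about u,l,z -0.011838964412878648 0.23983020553627976 -0.022048485079959646 t 0.06595466381019742 s 0.5801793051826818
```

>>> arm_command:
  deltas: [0,0,0,-0.001,-0.005,0,18,0,0,0,-0.0022,-0.0098,0,18,0,0,0,-0.003,-0.0137,0,18,0,0,0,-0.0037,-0.0166,0,18,0,0,0,-0.0044,-0.0195,0,18,0,0,0,-0.005,-0.0225,0,18,0,0,0,-0.0054,-0.0244,0,18,0,0,0,-0.0054,-0.0244,0,18]

```text
clock: 23.05
position: [0.5751, -0.0874, 0.1005]
ee_rot: [2.438, 1.95, -0.037]
force: [-0.0, 0.3, -2.6]
width: 0.257
gripper_force: 60.0
```

```bash
python3 avg.py
```

```text
23.35 [ 0.575 -0.087  0.101] F [ 0.01   0.017 -2.978  0.153 -0.044  0.016] sd [0.427 0.676 0.297]
axial(along insert) -0.018750084909835683 lateral 0.005803604888604991 z -2.977995087871656 M about u,l,z 0.009361390273394754 0.159192419436046 0.01606096583310665 t 0.04035906234802598 s 0.5802258678548644
```

>>> arm_command:
  deltas: [0,0,0,-0.0007,-0.0029,0,18,0,0,0,-0.0013,-0.0059,0,18,0,0,0,-0.002,-0.0088,0,18,0,0,0,-0.0026,-0.0117,0,18,0,0,0,-0.0026,-0.0117,0,18]

```text
clock: 23.85
position: [0.5724, -0.0995, 0.1005]
ee_rot: [2.438, 1.95, -0.037]
force: [0.3, -0.7, -3.1]
width: 0.256
gripper_force: 60.0
```

```bash
python3 avg.py
```

```text
24.15 [ 0.573 -0.098  0.101] F [ 0.175  0.183 -2.688  0.125 -0.069  0.012] sd [0.222 0.58  0.312]
axial(along insert) -0.21660286200919476 lateral 0.13123601751219463 z -2.6881859884962367 M about u,l,z 0.04053262801352568 0.1368630917207343 0.011633705741085696 t 0.028403477013798997 s 0.5801890441117432
```

>>> arm_command:
  deltas: [0,0,0,-0.0002,-0.001,0,18,0,0,0,-0.0004,-0.002,0,18,0,0,0,-0.0006,-0.0029,0,18,0,0,0,-0.0008,-0.0037,0,18,0,0,0,-0.0008,-0.0037,0,18]

```text
clock: 24.65
position: [0.5718, -0.1019, 0.1005]
ee_rot: [2.437, 1.952, -0.036]
force: [-0.1, 1.9, -3.7]
width: 0.256
gripper_force: 60.0
```

```bash
python3 avg.py
```

```text
24.95 [ 0.572 -0.102  0.101] F [ 0.914  2.864 -4.026  0.784 -0.162  0.025] sd [0.579 0.482 0.517]
axial(along insert) -2.994362180551116 lateral 0.2695089597732097 z -4.025935699005459 M about u,l,z -0.011934835524310098 0.800174973116797 0.025190478145283104 t 0.024860685499397826 s 0.5802613102465007
```

>>> arm_command:
  deltas: [0,0,0,-0.0001,-0.0006,0,18,0,0,0,-0.0001,-0.0006,0,18]

```text
clock: 25.15
position: [0.5718, -0.102, 0.1005]
ee_rot: [2.437, 1.952, -0.035]
force: [1.0, 5.0, -3.7]
width: 0.256
gripper_force: 60.0
```

```bash
python3 avg.py
```

```text
25.45 [ 0.572 -0.102  0.101] F [ 0.845  5.11  -4.119  1.313 -0.22   0.073] sd [0.224 0.744 0.355]
axial(along insert) -5.171033253903738 lateral -0.2869463046088233 z -4.118710807549347 M about u,l,z -0.07067242216104386 1.3290679129133192 0.0727451858477189 t 0.0248193443905236 s 0.5802477816626058
```

The knob is seated against the wall: stiff contact at about 5 N, with no further travel. Easing off, releasing and rising.

>>> arm_command:
  deltas: [0,0,0,0.0001,0.0006,0,18,0,0,0,0.0001,0.0006,0,24,0,0,0,0.0001,0.0006,0,30,0,0,0,0.0001,0.0006,0,40,0,0,0,0.0001,0.0006,0,50,0,0,0,0.0001,0.0006,0,50,0,0,0,0.0001,0.0006,0,50,0,0,0,0.0001,0.0006,0,50]

```text
clock: 26.25
position: [0.5717, -0.1025, 0.1006]
ee_rot: [2.438, 1.951, -0.037]
force: [-0.7, 0.4, -0.7]
width: 0.542
gripper_force: 0.0
```

>>> arm_command:
  deltas: [0,0,0,0,0,0.01,50,0,0,0,0,0,0.03,50,0,0,0,0,0,0.06,50,0,0,0,0,0.02,0.1,50,0,0,0,0,0.05,0.14,50,0,0,0,0,0.09,0.17,50,0,0,0,0,0.13,0.2,50,0,0,0,0,0.16,0.2,50,0,0,0,0,0.18,0.2,50,0,0,0,0,0.18,0.2,50]

```text
clock: 27.25
position: [0.571, 0.0818, 0.3018]
ee_rot: [2.433, 1.958, -0.033]
force: [-0.0, 1.0, -0.7]
width: 0.544
gripper_force: 0.0
```

Run:
```python
from h import *
np.set_printoptions(precision=4,suppress=True)
im=optics.get_image("wrist");w=cal("wrist");cv2.imwrite("pics/w2.png",im)
sc=optics.get_image("scene");cv2.imwrite("pics/z_scene.png",sc);c=cal("scene")
u=np.array([-.2164,-.9763,0]);K=np.array([.5715,-.1015,.092])
for nm,p in(("knob top",K+[0,0,.012]),("seat top",K+.015*u+[0,0,.012]),("knob end top",K-.015*u+[0,0,.012]),("tip",K+.17*u)):print(nm,proj(w,p)[0],proj(c,p)[0])
# change of scene vs start: box must match, list changed blobs
a0=cv2.imread("pics/scene0.png").astype(int);d=(np.abs(sc.astype(int)-a0).sum(2)>90).astype(np.uint8)
d=cv2.morphologyEx(d,cv2.MORPH_OPEN,np.ones((2,2),np.uint8))
n,l,st,ce=cv2.connectedComponentsWithStats(d)
for i in range(1,n):
    if st[i,4]>8:print(st[i],end=" ")
# knob end & wall gap from wrist: brightness along bar axis
print();print([int(im[int(y),int(x)].mean()) for x,y in (proj(w,K+s*u+[0,0,.012])[0] for s in np.arange(-.03,.03,.002)) if 0<=y<400])
```

```text
knob top [342.9293 297.2021] [303.8599 214.8016]
seat top [342.583  305.7247] [299.0575 216.7807]
knob end top [343.2827 288.4519] [308.6045 212.8458]
tip [338.8188 375.5406] [246.2496 242.3962]
[169   0  18  59 469] [185   0   4   3  10] [213   0   4   6  12] [ 302    0   90  150 3910] [350   0  11  11  33] [358   0  33  34 400] [212  18  17  62 550] [376  36   3   5  14] [375  46   3  11  26] [353  54   5   2  10] [181  63   3   7  14] [173  70   5   4  13] [180  71  21  25 221] [225  75   6  36  86] [170  77  14  49 164] [329  87   5   2  10] [369  95   7   7  27] [366 104   3   4  10] [386 104   6   3  13] [312 126   9  14  59] [318 134   7   7  33] [361 135  29  42 305] [398 137   8  25 104] [327 142   4  18  55] [332 147   5  16  73] [356 149   6   9  40] [397 163   4   5  15] [220 164  13   5  41] [368 164   4   4  15] [338 190  19   9  47] [321 195  60  44 966] [360 199  14   8  31] [379 210   6   7  21] [302 213  10  11  74] [258 221  41  19 195] [247 239   6   6  23] 
[93, 86, 93, 101, 104, 107, 108, 109, 111, 111, 110, 109, 108, 107, 100, 182, 232, 243, 243, 243, 244, 243, 243, 243, 191, 109, 108, 106, 107, 107]
```

The scene difference shows the knob at the near wall (302–312, 213–224), the shaft across the box, and the tip out past the far wall (247–253, 239–245). The box edges haven't moved. Handing in.

```bash
python3 -c "
from cell import arm,sensors
print(sensors.observe()['clock'],arm.sign_off())"
```

```text
the job is handed in; nothing more can be done
27.35 None
```

The knock bar is through both holes with its knob against the box wall, released and handed in at 27.35 s with the box unmoved, but an early jolt with the gripper empty (joints 3 and 5 stopping at their range ends) read over 200 N at the wrist, above the 120 N limit, and may count against the result.

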